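# Hang up the cleaning basket and peel off the top sorting tray

## Robot

A 6-joint arm with a two-finger parallel gripper is mounted at the origin on the work surface. World frame = base frame: x ahead of the robot, y to its left, z up, the work surface at z = 0. Lengths are in mm, angles in rad, forces in N, time in s.
With the tool pointing down it reaches from about 275 to 750 mm from the base axis. Payload 10.2 kg.
Tool frame: the origin (TCP) lies at the very end of the fingers, on their centre line; the grasp point (between the pads) lies 19 mm behind it; z points along the fingers, y is the line along which they close (so a half turn about z gives the same grasp; the last joint's range is limited). The gripper opens to 85 mm and grips with 20 to 120 N. Pads are 22 mm wide; open, the fingers measure 114 mm over their backs; the gripper's body (76 mm by 85 mm) begins 54 mm behind the grasp point. The pads swing forward as they close: fully open they stand 13 mm farther back than shut.
Start: joints at [-1.567, 0.313, 1.498, -0, 1.331, -0.223], TCP at [118.038, -511.564, 231.294] pointing down, gripper open.
Joint ranges: [-2.94, 2.94], [-0.97, 2.17], [0.19, 2.56], [-1.23, 4.37], [0.02, 3.11], [-2.88, 2.88]. Speed limits (rad/s): [2.39, 2.39, 3.01, 3.14, 3.14, 3.14].

## Interface

Orientations are given as a unit quaternion [w, x, y, z].
In Python, from rig import ctrl, vision gives the robot as it stands. The module is installed in compiled form; this text tells all that it offers.
- The arm moves only by the tool play_rows, never from a script. Its arguments are lists of equal length, an entry for each row: "translation": the shift along the tool's x, y, z in m, a list of three; "rotation": the turn, a rotation vector about the tool's x, y, z in rad, a list of three; "gripper": the gripper's target within -1 to 1 (shut at 1, half-way at 0, fully open at -1). A call has 1 to 10 rows; each row is the pose to reach, as a shift and turn from the pose commanded when the call began, along the tool's axes at that moment; what a row does not reach only later rows make up. A row lasts 1/8 s, in which the tool goes at most 62.5 mm and 10.7 degrees, less where a joint would pass 70% of its speed; a pose out of reach is approached as far as the arm can. A call with a gripper value outside its range is refused whole. The fingers move at their own pace and stop on an object; "force" is the grip in N (left out, the last holds). Time passes only in rows, so rows that repeat a pose let the fingers close. It gives the time, the measured TCP pose, the force, the opening and the grip force at its end, in the units of the state.
- ctrl.sense(): the state, without advancing time (a new reading comes with each control period).
- vision.capture(name): name is "scene" or "top" or "wrist"; returns a dict with "pixels" (400x640x3 uint8, red, green, blue), "vfov" (degrees; the focal length in pixels is half the picture's height over the tangent of half this angle, whatever the lens; pixels are square), "cx", "cy" (the principal point, pixels), "rvec" (rotation vector, rad) and "tvec" (3), from world to camera coordinates, as OpenCV has them; the wrist camera has in their place "mount" (4x4, takes a point from camera to tool coordinates, whose origin is the TCP and whose axes are the flange's). Camera axes: x right, y down, z forward; pixel columns grow to the right and rows downward; lengths in mm; the calibration is good to about 2 mm. The wrist camera is an equidistant fisheye: a pixel r from the principal point sees the ray r / f radians off the axis. A picture is of the moment at which its call begins: read the wrist's pose just before it. There is no depth.
- ctrl.finish_job(): hands the job in; it is judged then, once.
The state is a dict: "time_s": time; "joints": joint angles; "dq": joint speeds; "tau": joint torques, N m; "eef_pos": TCP position; "ee_rot": TCP orientation; "force": force on the tool from outside, world axes, zero at the start; "wrist_torque": the same for the moment, N m; "grip_width": opening from 0.0 (shut) to 1.0 (fully open); "grip_force": force on a finger pad.
Only numpy, scipy, OpenCV 4.12 (cv2) and the standard library are available. Lean on these libraries where they do the work, as an engineer would, in place of code of your own. Each camera call takes 0.05 s, during which the arm holds its last target. There are 200 camera calls.

## Task

The ring-cleaning basket is standing in the top tray of the sorting-tray stack: first hang it by its brass bail on the two-pronged hook stand and let go of it. Then take the white top tray by its orange corner tab and peel it off the sticky stack, that corner first while the opposite corner is still seated, leaving the rest of the stack where it stands. Finish while still holding the tray up by the tab, still, with its middle over the green pad resting on nothing, and every part of it at least 80 mm above the bench; leave the jar, the steel block and the screwdriver alone.

Things in the scene. Friction and masses are not known exactly. Their poses are not given: they have to be found in the camera images.
- stack: the lower sorting trays, one loose 0.9 kg unit: black over grey plastic, 174 x 130 mm (x by y), rim 36 mm high, holding the white tray in its hollow. Origin at the centre of its underside, on the bench; z up. Red posts on the long sides at x = +-48, y = +-65 to 70 mm stand 45 mm above the bench and carry the lips
- lip (a point): one of four hinged red rubber lips, 16 mm wide, at x = +-48, y = +-63 mm of the stack (this one +48, -63), 46 mm above the bench. They fold 4 mm in over the white tray's rim. Each yields upward at about 2 N and is free once the rim has risen some 8 to 10 mm there. Peeling slowly by the tab takes about 4 to 5 N; about 6 N or more held on the tab would begin to tip the stack
- tray: the white top tray, a rigid open box 160 x 116 mm (x by y), 22 mm high, walls and floor 3 mm, about 0.13 kg. Origin at the centre of its underside; seated, this lies 22 mm above the bench at the stack's origin and with the stack's axes, so its rim is 44 mm above the bench
- tab (a point): middle of the orange pull tab, an upright fin at the tray's (+x, -y) corner: 34 mm long along the diagonal (+1, -1), 8 mm thick, its top 30 mm above the rim. This point is at (74, -52, 42) mm in the tray's frame, 10 mm below the fin's top. Pinch across its thickness from above; at 15 to 20 N the tray can swivel between the fingers and may droop or hang, reaching up to 205 mm below the tab
- corner_tab (a point): bottom corner of the white tray under the tab, at (80, -58, 0) mm in the tray's frame
- corner_far (a point): bottom corner of the white tray diagonally opposite the tab, at (-80, 58, 0) mm in the tray's frame
- corner_c (a point): bottom corner of the white tray at (80, 58, 0) mm in its frame
- corner_d (a point): bottom corner of the white tray at (-80, -58, 0) mm in its frame
- basket: steel cleaning basket, an open box 50 x 96 x 36 mm (x, y, z), about 0.2 kg, standing loose in the white tray. Origin at the centre of its underside. A rigid brass bail of 10 mm round bar rises from its two ends: uprights at y = +-46 mm, and a straight level bar along y joining them with its centre line 105 mm above the underside
- bar (a point): middle of the bail's level bar (centre line), 105 mm above the basket's underside; y along the bar
- stand: hook stand fixed to the bench: wooden foot from x = 0 to 110 mm, 100 mm wide, 12 mm high; steel post of 14 mm at x = 75 mm; two prongs of 8 mm round bar at y = +-25 mm, which run from a cross bar on the post's top (205 mm high) down to a trough at x = 0 and turn up into tips. Origin on the bench under the trough; the prongs point to its -x
- prong_tips (a point): midway between the two upturned prong tips (bar centre line), at x = -22 mm, 203 mm above the bench; the tips' tops are 207 mm high
- cradle (a point): where the centre line of a hung bail bar lies: 190 mm above the bench in the trough, midway between the two prongs, the bar along the stand's y. The prongs are to pass between bar and basket: bring the bar in over the tips from the stand's -x side, then lower it
- pad: green square bench pad, 150 x 150 x 3 mm, fixed; origin at the centre of its underside
- jar: amber glass jar with black cap, 48 mm diameter, 60 mm high; bystander; origin at the centre of its underside
- block: polished steel bench block, 65 x 65 x 22 mm; bystander; origin at the centre of its underside
- driver: screwdriver with red handle, 150 mm long, lying on the bench; bystander
Not all that is in view belongs to the job. Leave any brown or pink look-alike of the basket alone.

How it is judged (in metres and radians):
On the way, in this order (a step that is already met when the one before it is completed fails the run):
1. the basket hangs by its bail on both prongs, let go (distance between bar and cradle below 0.02 m and angle between the y axis of basket and the y axis of stand, either way round below 0.35 rad and contact force between basket and stand above 0.5 N and contact force between basket and the fingers below 0.1 N), for 0.3 s.
2. the tab corner of the white tray is lifted 15 mm while the opposite corner is still seated (z of corner_tab in the frame of stack above 0.037 m and z of corner_far in the frame of stack below 0.028 m and contact force between tray and the fingers above 0.5 N), for 0.1 s.
At the end, for the whole second after the job is handed in: Basket hangs on both prongs (bar within 20 mm of the trough, 20 degrees of its direction). Gripper still holds the tray by the tab (within 40 mm), at rest, origin within 80 mm of the pad centre in plan, all bottom corners over 80 mm up, touching nothing else. Lower stack flat, within 20 mm (distance between bar and cradle below 0.02 m and angle between the y axis of basket and the y axis of stand, either way round below 0.35 rad and contact force between basket and stand above 0.5 N and height (world z) of each of corner_tab, corner_far, corner_c, corner_d above 0.08 m and horizontal distance between tray and pad below 0.08 m and contact force between tray and the fingers above 0.5 N and contact force between tray and stack below 0.1 N and contact force between tray and stand below 0.1 N and contact force between tray and basket below 0.1 N and linear speed of tray below 0.05 m/s and distance of stack from where it was at the start of the episode below 0.02 m and angle between stack's own z axis and vertical below 0.05 rad and distance between the grasp point and tab below 0.04 m); the arm keeps its last pose, push and grip.
It fails at once if the lower stack is dragged more than 30 mm or tipped more than 11 degrees (distance of stack from where it was at the start of the episode above 0.03 m or angle between stack's own z axis and vertical above 0.2 rad).
It fails at once if the jar, the block or the screwdriver is moved more than 30 mm (distance of any of jar, block, driver from where it was at the start of the episode above 0.03 m).
It also fails if it takes over 72 s, if anything falls off the work surface, if the arm or the gripper's body presses on something with over 40 N, if the wrist force passes 120 N, or if a joint passes its speed limit or range.

## Working session

There is one attempt and no reset: what is moved stays moved. The work goes in short steps, Python scripts to look and compute and a tool call to move; the robot and the scene stay as the last step left them, time stands still between calls to the robot, and variables do not carry over. Pictures are saved under pics/ and viewed, at most 10 in all, crops included, and the job is handed in when it is done.

Besides the shell and the picture viewer there is one more tool, called in YAML: its name, and indented under it one key for each argument. play_rows: Moves the arm, as the interface text tells. Its arguments: {"type":"object","properties":{"translation":{"type":"array"},"rotation":{"type":"array"},"gripper":{"type":"array"},"force":{"type":"number"}},"required":["translation","rotation","gripper"]}

```bash
mkdir -p pics
cat > h.py <<'E'
import numpy as np, cv2
from scipy.spatial.transform import Rotation as R
from rig import ctrl, vision
def cam(name):
    d=vision.capture(name); d['f']=200/np.tan(np.radians(d['vfov'])/2); return d
def ray(d,u,v):
    M=R.from_rotvec(np.ravel(d['rvec'])).as_matrix(); t=np.ravel(d['tvec'])
    return -M.T@t, M.T@np.array([(u-d['cx'])/d['f'],(v-d['cy'])/d['f'],1.])
def onz(d,u,v,z):
    o,r=ray(d,u,v); return o+r*(z-o[2])/r[2]
def proj(d,p):
    M=R.from_rotvec(np.ravel(d['rvec'])).as_matrix(); c=M@np.array(p,float)+np.ravel(d['tvec'])
    return np.array([d['cx']+d['f']*c[0]/c[2], d['cy']+d['f']*c[1]/c[2]])
def tri(d1,p1,d2,p2):
    o1,r1=ray(d1,*p1);o2,r2=ray(d2,*p2)
    k=np.linalg.lstsq(np.c_[r1,-r2],o2-o1,rcond=None)[0]
    a=o1+k[0]*r1;b=o2+k[1]*r2; return (a+b)/2,np.linalg.norm(a-b)
def Rq(s): w,x,y,z=s['ee_rot']; return R.from_quat([x,y,z,w])
def save(d,n,crop=None):
    im=d['pixels'][...,::-1]
    if crop: x0,y0,x1,y1,k=crop; im=cv2.resize(im[y0:y1,x0:x1],None,fx=k,fy=k,interpolation=cv2.INTER_CUBIC)
    cv2.imwrite('pics/'+n,im)
E
python3 - <<'E'
from h import *
import pickle
s=ctrl.sense(); print(s)
t=cam('top'); c=cam('scene'); save(t,'top.png'); save(c,'scene.png')
pickle.dump((t,c),open('v.pkl','wb'))
for d in (t,c): print(ray(d,320,200), d['f'],d['cx'],d['cy'])
E
```

```text
{'time_s': 0.0, 'joints': array([-1.56740869e+00,  3.13459657e-01,  1.49843834e+00, -7.59022758e-06,
        1.33101812e+00, -2.23424296e-01]), 'dq': array([-0.00084643,  0.00024854, -0.00086158,  0.00043163, -0.00158097,
        0.00121735]), 'tau': array([ 8.45993291e-04, -4.12260425e+01, -2.59734535e+01, -1.82917806e-04,
        4.11290734e-03, -4.35501661e-06]), 'eef_pos': array([ 118.03085845, -511.2910907 ,  230.72966801]), 'ee_rot': array([-6.58137913e-04,  9.93576113e-01,  1.13163910e-01,  6.89924349e-05]), 'force': array([ 0.39435841, -1.35511798,  0.14771975]), 'wrist_torque': array([0.02401654, 0.01139676, 0.02103398]), 'grip_force': 0.0, 'grip_width': 1.000262608324283}
(array([ 346.40698704,  -41.53886489, 1496.0926094 ]), array([ 0.13541166, -0.0332092 , -0.99058833])) 516.3349692388031 308.46348522520515 192.60378401823183
(array([1371.98526128,  179.04918846,  962.49186665]), array([-0.70553534, -0.14505121, -0.69444404])) 438.53884569807605 305.69526446140674 201.27765886233644
```

View pics/top.png

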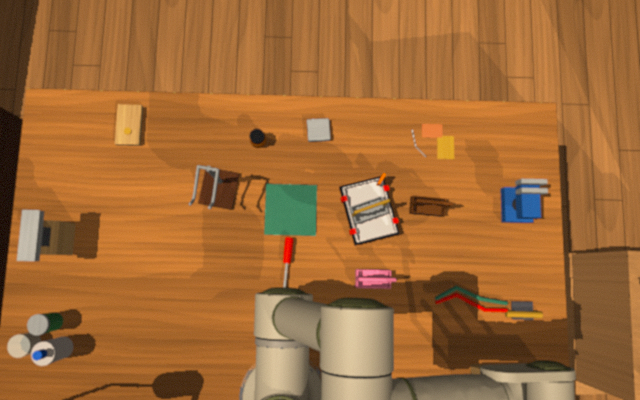

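View pics/scene.png

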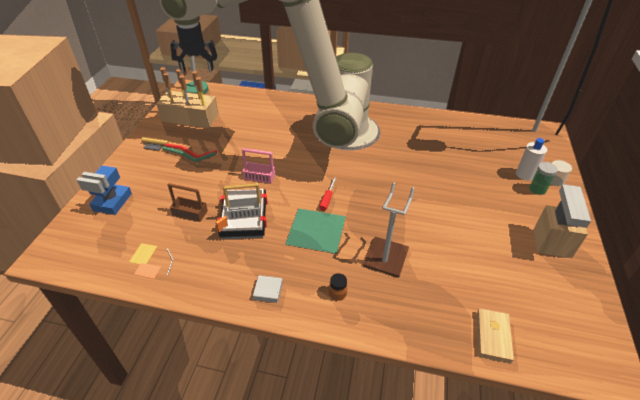

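The top view shows the stack at about (370,209) with its tab at (383,179), the pad at (291,209) and the stand at (215,187). I'll zoom in on the stack and stand in both views.

Run:
```python
from h import *
import pickle
t,c=pickle.load(open('v.pkl','rb'))
def cr(d,x0,y0,w,h,k): return cv2.resize(d['pixels'][y0:y0+h,x0:x0+w,::-1],None,fx=k,fy=k,interpolation=cv2.INTER_CUBIC)
a=np.hstack([cr(t,330,165,80,60+20,5),cr(t,180,155,80,80,5)])
b=np.hstack([cr(c,205,175,80,60,5),cr(c,350,180,80,60,5)]) 
b=np.hstack([cr(c,210,175,66,66,5)[:330],cr(c,350,175,66,66,5)])
b=cv2.resize(b,(800,400))[:200+200]
cv2.imwrite('pics/crop1.png',a); cv2.imwrite('pics/crop2.png',np.hstack([cr(c,208,174,80,100,5),cr(c,350,174,80,100,5)]))
```

```text
(no output)
```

View pics/crop1.png

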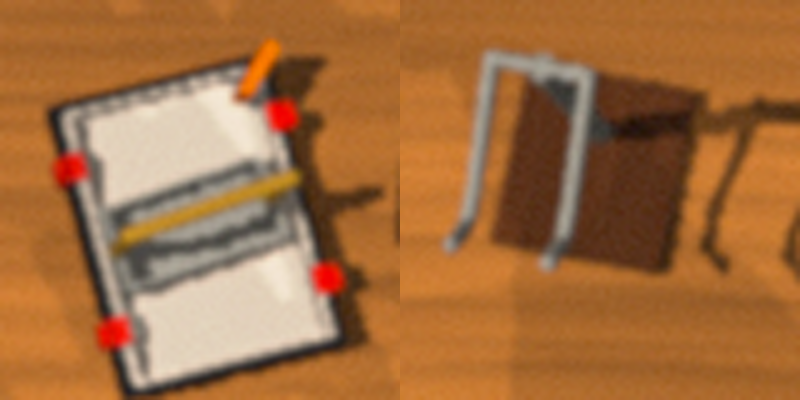

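View pics/crop2.png

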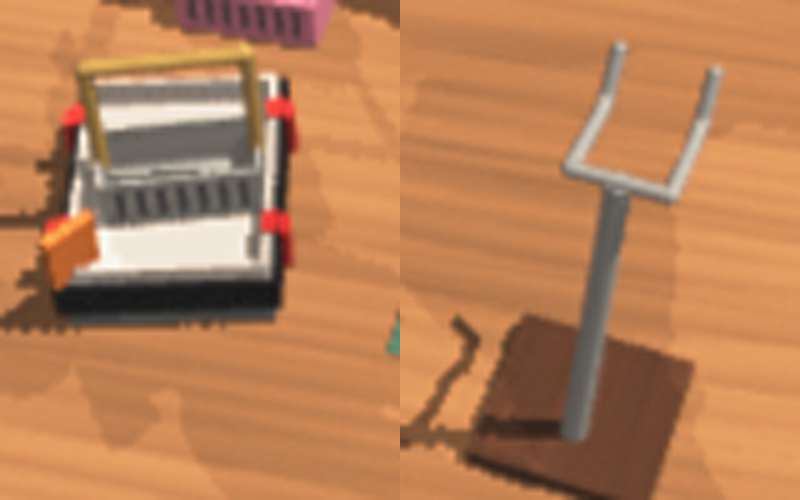

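Run:
```python
from h import *
import pickle
t,c=pickle.load(open('v.pkl','rb'))
T=lambda x,y:(330+x/5-.4,165+y/5-.4)
S=lambda x,y:(180+(x-400)/5-.4,155+y/5-.4)
CA=lambda x,y:(208+x/5-.4,174+y/5-.4)
CB=lambda x,y:(350+(x-400)/5-.4,174+y/5-.4)
P=lambda n,p:print(n,np.round(p,1))
a,b=onz(t,*T(122,243),130),onz(t,*T(297,180),130)
P('bar top',(a,b,(a+b)/2)); print(np.degrees(np.arctan2(*(a-b)[[1,0]])))
a,b=onz(c,*CA(85,68),130),onz(c,*CA(248,50),130)
P('bar sc',(b,a,(a+b)/2)); print(np.degrees(np.arctan2(*(b-a)[[1,0]])))
L=[onz(t,*T(*q),46) for q in [(283,115),(70,170),(113,333),(328,278)]]
P('lips',L); P('stack c',np.mean(L,0)); 
d=L[0]-L[3]+L[1]-L[2]; print('yaw',np.degrees(np.arctan2(d[1],d[0])))
d=L[1]-L[0]+L[2]-L[3]; print('yaw',np.degrees(np.arctan2(-d[0],d[1])))
P('tab',onz(t,*T(259,70),74))
L=[onz(t,*S(*q),z) for q,z in [((450,243),204),((548,262),204),((490,57),205),((590,75),205)]]
P('stand top',L)
L2=[onz(c,*CB(*q),z) for q,z in [((715,72),204),((619,46),204),((673,193),205),((572,167),205)]]
P('stand sc order?',L2)
hsv=cv2.cvtColor(t['pixels'],cv2.COLOR_RGB2HSV)
m=cv2.inRange(hsv,(65,80,40),(95,255,255)); n,l,st,ce=cv2.connectedComponentsWithStats(m); i=1+np.argmax(st[1:,4]); P('pad',onz(t,*ce[i],3)); print(st[i])
P('jar',onz(t,258,137,60));P('block',onz(t,319,130,22)); P('pink',onz(t,375,278,60));P('brown',onz(t,430,206,60))
```

```text
bar top [[ 500.1 -178.7  130. ]
 [ 536.5 -272.   130. ]
 [ 518.3 -225.3  130. ]]
111.29988168645158
bar sc [[ 500.1 -183.6  130. ]
 [ 535.2 -269.   130. ]
 [ 517.7 -226.3  130. ]]
112.30859502900599
lips [[ 585.4 -278.1   46. ]
 [ 550.5 -157.1   46. ]
 [ 458.6 -182.6   46. ]
 [ 492.8 -303.8   46. ]]
stack c [ 521.8 -230.4   46. ]
yaw 15.54244043483769
yaw 15.942434973191567
tab [ 606. -260.   74.]
stand top [[506.  242.9 204. ]
 [497.8 193.2 204. ]
 [601.6 228.1 205. ]
 [593.7 176.9 205. ]]
stand sc order? [[505.7 241.7 204. ]
 [496.5 192.2 204. ]
 [598.7 227.6 205. ]
 [591.7 178.3 205. ]]
pad [520.7  -6.2   3. ]
[ 265  184   51   51 2444]
jar [719.4  91.3  60. ]
block [755.6 -83.5  22. ]
pink [ 330.4 -245.6   60. ]
brown [ 534.1 -399.3   60. ]
```

```bash
cat >> h.py <<'E'
def down(psi): # tool down, tool x at yaw psi (deg)
    a=np.radians(psi); x=np.array([np.cos(a),np.sin(a),0]); z=np.array([0,0,-1.]); return R.from_matrix(np.c_[x,np.cross(z,x),z])
def to(p,Rt):
    s=ctrl.sense(); Rc=Rq(s)
    print('t',round(s['time_s'],2),'pos',s['eef_pos'].round(1),'q',s['ee_rot'].round(3),'F',s['force'].round(2),'grip',round(s['grip_width'],3),round(s['grip_force'],1))
    print('shift m',(Rc.inv().apply(np.array(p)-s['eef_pos'])/1000).round(4),'rotvec',(Rc.inv()*Rt).as_rotvec().round(4))
E
python3 -c "
from h import *
to((518,-226,190),down(112))"
```

```text
t 0.1 pos [ 118.1 -511.3  230.8] q [-0.001  0.994  0.113  0.   ] F [-0.41 -0.09 -0.49] grip 0.999 0.0
shift m [ 0.4539 -0.188   0.0411] rotvec [-6.000e-04 -1.100e-03 -1.728e+00]
```

play_rows:
  translation:
    - [0.045,-0.019,0.002]
    - [0.091,-0.038,0.004]
    - [0.136,-0.056,0.008]
    - [0.182,-0.075,0.01]
    - [0.227,-0.094,0.015]
    - [0.272,-0.113,0.02]
    - [0.318,-0.132,0.025]
    - [0.363,-0.15,0.03]
    - [0.409,-0.169,0.035]
    - [0.454,-0.188,0.041]
  rotation:
    - [0,0,-0.17]
    - [0,0,-0.35]
    - [0,0,-0.52]
    - [0,0,-0.69]
    - [0,0,-0.86]
    - [0,0,-1.04]
    - [0,0,-1.21]
    - [0,0,-1.38]
    - [0,0,-1.555]
    - [0,-0.001,-1.728]
  gripper: [-1,-1,-1,-1,-1,-1,-1,-1,-1,-1]
  force: 50

```text
time_s: 1.35
eef_pos: [519.3, -225.1, 189.9]
ee_rot: [-0.0, 0.557, 0.831, -0.0]
force: [-0.1, -1.3, -0.1]
grip_width: 0.999
grip_force: 0.0
```

```bash
python3 -c "
from h import *
to((518,-226,110),down(112))
s=ctrl.sense(); w=vision.capture('wrist'); cv2.imwrite('pics/w1.png',w['pixels'][...,::-1]); print(w['mount'])"
```

```text
t 1.35 pos [ 519.3 -225.1  189.9] q [-0.     0.557  0.831 -0.   ] F [-0.07 -1.27 -0.08] grip 0.999 0.0
shift m [-0.0003 -0.0014  0.0799] rotvec [-0.0009  0.0003  0.0058]
[[-8.65303577e-04 -9.47829573e-01 -3.18776336e-01  8.17869344e+01]
 [ 9.99999606e-01 -8.82823195e-04 -8.95214024e-05 -4.44856900e-01]
 [-1.96572111e-04 -3.18776288e-01  9.47829963e-01 -1.42629865e+02]
 [ 0.00000000e+00  0.00000000e+00  0.00000000e+00  1.00000000e+00]]
```

View pics/w1.png

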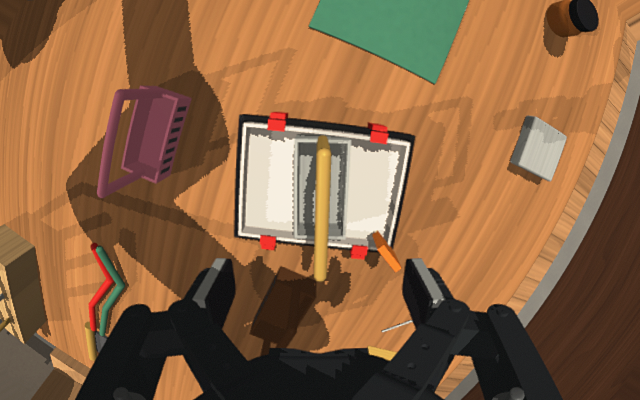

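The wrist view shows the bar vertical at column ~322, centred between the fingers (225 and 415) and lined up with them. Next I descend and close.

play_rows:
  translation:
    - [0,-0.001,0.025]
    - [0,-0.001,0.05]
    - [0,-0.001,0.07]
    - [0,-0.001,0.08]
    - [0,-0.001,0.08]
    - [0,-0.001,0.08]
    - [0,-0.001,0.08]
    - [0,-0.001,0.08]
    - [0,-0.001,0.08]
    - [0,-0.001,0.08]
  rotation:
    - [0,0,0]
    - [0,0,0]
    - [0,0,0]
    - [0,0,0]
    - [0,0,0]
    - [0,0,0]
    - [0,0,0]
    - [0,0,0]
    - [0,0,0]
    - [0,0,0]
  gripper: [-1,-1,-1,0,1,1,1,1,1,1]
  force: 50

```text
time_s: 2.65
eef_pos: [517.6, -226.8, 111.0]
ee_rot: [0.001, 0.559, 0.829, -0.0]
force: [1.1, 1.0, 5.5]
grip_width: 0.097
grip_force: 48.9
```

play_rows:
  translation:
    - [0,0,-0.003]
    - [0,0,-0.013]
    - [0,0,-0.026]
    - [0,0,-0.04]
    - [0,0,-0.055]
    - [0,0,-0.07]
    - [0,0,-0.085]
    - [0,0,-0.1]
    - [0,0,-0.112]
    - [0,0,-0.115]
  rotation:
    - [0,0,0]
    - [0,0,0]
    - [0,0,0]
    - [0,0,0]
    - [0,0,0]
    - [0,0,0]
    - [0,0,0]
    - [0,0,0]
    - [0,0,0]
    - [0,0,0]
  gripper: [1,1,1,1,1,1,1,1,1,1]

```text
time_s: 3.9
eef_pos: [517.4, -226.8, 226.2]
ee_rot: [0.001, 0.559, 0.829, -0.0]
force: [-0.7, -0.6, -2.5]
grip_width: 0.094
grip_force: 48.7
```

Run:
```python
from h import *
u=np.array([.987,-.158,0])
to(np.array([523,214,209])-75*u, down(81))
```

```text
t 3.9 pos [ 517.4 -226.8  226.2] q [ 0.001  0.559  0.829 -0.   ] F [-0.67 -0.57 -2.55] grip 0.094 48.7
shift m [0.4453 0.1061 0.0165] rotvec [3.000e-04 1.500e-03 5.411e-01]
```

play_rows:
  translation:
    - [0.006,0.001,0]
    - [0.02,0.005,0]
    - [0.045,0.011,0.001]
    - [0.075,0.018,0.002]
    - [0.105,0.025,0.003]
    - [0.14,0.033,0.004]
    - [0.17,0.04,0.005]
    - [0.2,0.048,0.006]
    - [0.225,0.054,0.007]
    - [0.24,0.057,0.008]
  rotation:
    - [0,0,0]
    - [0,0,0.02]
    - [0,0,0.06]
    - [0,0,0.1]
    - [0,0,0.14]
    - [0,0,0.18]
    - [0,0,0.22]
    - [0,0,0.26]
    - [0,0,0.29]
    - [0,0,0.3]
  gripper: [1,1,1,1,1,1,1,1,1,1]

```text
time_s: 5.15
eef_pos: [479.4, 18.7, 216.6]
ee_rot: [-0.0, 0.677, 0.736, -0.001]
force: [0.4, 0.2, -1.3]
grip_width: 0.097
grip_force: 48.7
```

Run:
```python
from h import *
u=np.array([.987,-.158,0])
to(np.array([523,214,209])-75*u, down(81))
```

```text
t 5.15 pos [479.4  18.7 216.6] q [-0.     0.677  0.736 -0.001] F [ 0.38  0.16 -1.33] grip 0.097 48.7
shift m [ 0.209  -0.0128  0.0076] rotvec [-0.0015  0.0004  0.2416]
```

play_rows:
  translation:
    - [0.008,0,0]
    - [0.03,-0.002,0.001]
    - [0.056,-0.003,0.002]
    - [0.082,-0.005,0.003]
    - [0.11,-0.007,0.004]
    - [0.138,-0.009,0.005]
    - [0.165,-0.01,0.006]
    - [0.188,-0.012,0.007]
    - [0.203,-0.013,0.0075]
    - [0.209,-0.013,0.0075]
  rotation:
    - [0,0,0.01]
    - [0,0,0.03]
    - [0,0,0.06]
    - [0,0,0.1]
    - [0,0,0.13]
    - [0,0,0.16]
    - [0,0,0.19]
    - [0,0,0.22]
    - [0,0,0.24]
    - [0,0,0.242]
  gripper: [1,1,1,1,1,1,1,1,1,1]

```text
time_s: 6.4
eef_pos: [449.5, 224.8, 209.2]
ee_rot: [0.0, 0.761, 0.649, -0.001]
force: [0.1, 0.2, -1.8]
grip_width: 0.095
grip_force: 48.7
```

Run:
```python
from h import *
to((523,214,209), down(81))
t=cam('top'); c=cam('scene')
P=lambda d,x,y:d['pixels'][y:y+90,x:x+100,::-1]
cv2.imwrite('pics/st.png',cv2.resize(np.hstack([P(t,165,140),P(c,345,150)]),None,fx=4,fy=4,interpolation=cv2.INTER_CUBIC))
```

```text
t 6.4 pos [449.5 224.8 209.2] q [ 0.     0.761  0.649 -0.001] F [ 0.08  0.18 -1.8 ] grip 0.095 48.7
shift m [0.0009 0.0743 0.0001] rotvec [-0.0008  0.0011 -0.0004]
```

View pics/st.png

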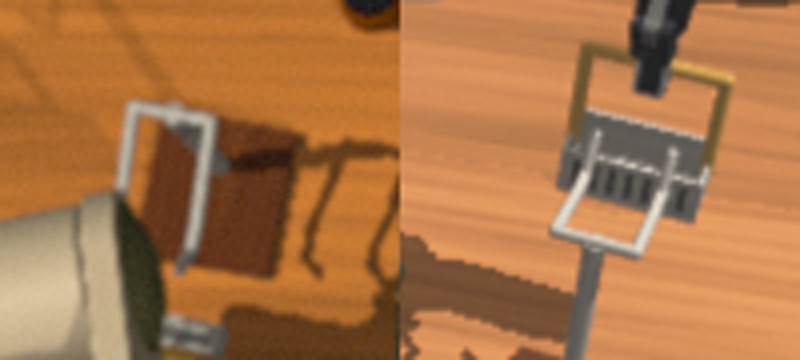

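The scene crop shows the basket hanging straight from the fingers, with the two tips ready to pass between the bar and the box. I'll advance 74 mm, then lower.

play_rows:
  translation:
    - [0.001,0.006,0]
    - [0.001,0.02,0]
    - [0.001,0.036,0]
    - [0.001,0.052,0]
    - [0.001,0.066,0]
    - [0.001,0.073,0]
    - [0.001,0.074,0.004]
    - [0.001,0.074,0.013]
    - [0.001,0.074,0.023]
    - [0.001,0.074,0.028]
  rotation:
    - [0,0,0]
    - [0,0,0]
    - [0,0,0]
    - [0,0,0]
    - [0,0,0]
    - [0,0,0]
    - [0,0,0]
    - [0,0,0]
    - [0,0,0]
    - [0,0,0]
  gripper: [1,1,1,1,1,1,1,1,1,1]

```text
time_s: 7.75
eef_pos: [522.4, 213.8, 180.5]
ee_rot: [-0.0, 0.761, 0.649, -0.001]
force: [0.1, -0.6, -2.6]
grip_width: 0.096
grip_force: 48.7
```

play_rows:
  translation:
    - [0,0,0.003]
    - [0,0,0.006]
    - [0,0,0.009]
    - [0,0,0.009]
  rotation:
    - [0,0,0]
    - [0,0,0]
    - [0,0,0]
    - [0,0,0]
  gripper: [1,1,1,1]

```text
time_s: 8.25
eef_pos: [522.8, 213.7, 172.3]
ee_rot: [0.0, 0.761, 0.649, -0.001]
force: [0.2, -0.6, -2.6]
grip_width: 0.099
grip_force: 48.7
```

Run:
```python
from h import *
to((523,214,171), down(81))
c=cam('scene')
cv2.imwrite('pics/st2.png',cv2.resize(c['pixels'][150:270,330:450,::-1],None,fx=4,fy=4,interpolation=cv2.INTER_CUBIC))
print(proj(c,(523,214,190)))
```

```text
t 8.25 pos [522.8 213.7 172.3] q [ 0.     0.761  0.649 -0.001] F [ 0.17 -0.56 -2.59] grip 0.099 48.7
shift m [0.0003 0.0001 0.0013] rotvec [-0.0005  0.0009 -0.0009]
[400.30201663 194.87055942]
```

View pics/st2.png

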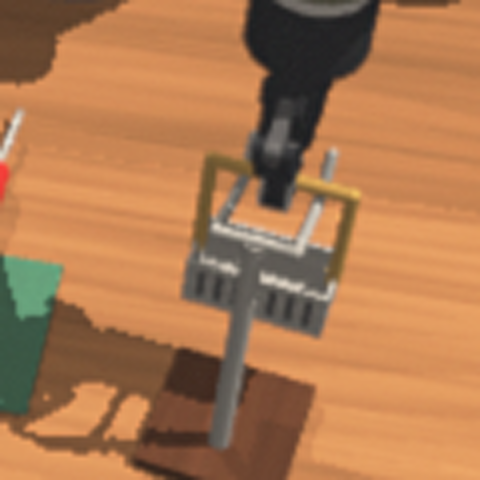

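The bar sits over the trough, with both prongs passing through the bail at crop (235,200) and (315,210). I'll lower gently until the stand takes the load.

play_rows:
  translation:
    - [0,0,0.001]
    - [0,0,0.002]
    - [0,0,0.0025]
    - [0,0,0.0025]
  rotation:
    - [0,0,0]
    - [0,0,0]
    - [0,0,0]
    - [0,0,0]
  gripper: [1,1,1,1]

```text
time_s: 8.8
eef_pos: [522.9, 213.7, 170.1]
ee_rot: [0.0, 0.761, 0.649, -0.0]
force: [0.4, 0.1, -1.3]
grip_width: 0.093
grip_force: 48.8
```

play_rows:
  translation:
    - [0,0,0]
    - [0,0,0]
    - [0,0,0]
    - [0,0,0]
    - [0,0,-0.005]
    - [0,0,-0.02]
    - [0,0,-0.04]
    - [0,0,-0.06]
    - [0,0,-0.08]
    - [0,0,-0.09]
  rotation:
    - [0,0,0]
    - [0,0,0]
    - [0,0,0]
    - [0,0,0]
    - [0,0,0]
    - [0,0,0]
    - [0,0,0]
    - [0,0,0]
    - [0,0,0]
    - [0,0,0]
  gripper: [-0.2,-0.2,-0.2,-0.2,-0.2,-0.2,-0.2,-0.2,-0.2,-0.2]

```text
time_s: 10.05
eef_pos: [523.2, 213.9, 261.9]
ee_rot: [0.001, 0.761, 0.649, 0.001]
force: [0.3, 0.3, 0.1]
grip_width: 0.6
grip_force: 0.0
```

Run:
```python
from h import *
import pickle
c=cam('scene'); t=cam('top'); pickle.dump((t,c),open('v2.pkl','wb'))
# re-measure the stack from the red lips and tab in top view
hsv=cv2.cvtColor(t['pixels'],cv2.COLOR_RGB2HSV)
def blobs(lo,hi,box):
    m=np.zeros(hsv.shape[:2],np.uint8); x0,y0,x1,y1=box; m[y0:y1,x0:x1]=cv2.inRange(hsv,lo,hi)[y0:y1,x0:x1]
    n,l,st,ce=cv2.connectedComponentsWithStats(m); return [(ce[i],st[i,4]) for i in range(1,n) if st[i,4]>6],m
L,_=blobs((0,180,120),(5,255,255),(330,165,410,255))
for p,a in L: print('lip',p.round(1),a,onz(t,*p,46).round(1))
O,m=blobs((8,200,180),(18,255,255),(370,165,395,195))
for p,a in O: print('tab',p.round(1),a,onz(t,*p,68).round(1))
a=np.hstack([c['pixels'][150:270,345:445,::-1],t['pixels'][140:260,165:265,::-1]])
cv2.imwrite('pics/hung.png',cv2.resize(a,None,fx=4,fy=4,interpolation=cv2.INTER_CUBIC))
```

```text
lip [386.3 187.5] 31 [ 585.7 -278.3   46. ]
lip [343.2 198.5] 33 [ 550.8 -155.9   46. ]
lip [395.4 220.1] 32 [ 493.1 -304.3   46. ]
lip [352.  231.3] 34 [ 458.4 -182.1   46. ]
tab [381.7 177.6] 41 [ 609.9 -261.6   68. ]
```

View pics/hung.png

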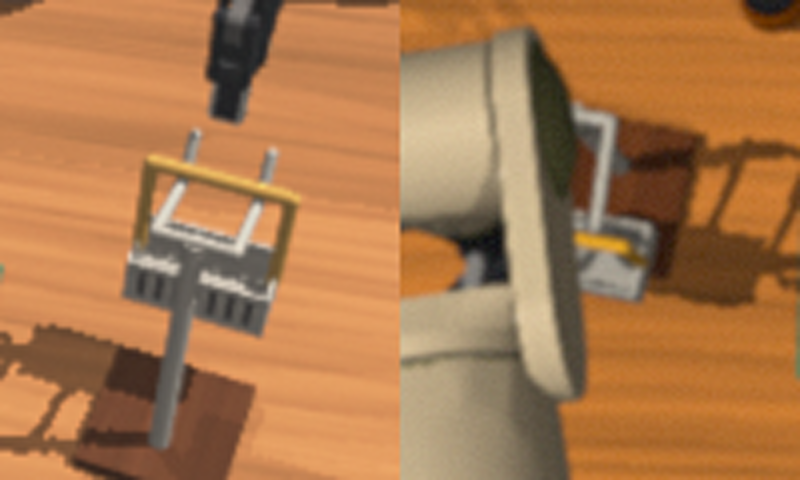

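The basket hangs on both prongs, released, with the bar across the trough in the left crop. The stack hasn't moved: centre (522,-230), yaw 15.75°. Next I move above the tab.

Run:
```python
from h import *
to((607.3,-260,130), down(150.75))
```

```text
t 10.15 pos [523.2 213.8 261.3] q [0.001 0.761 0.649 0.001] F [-0.04  0.73  0.71] grip 0.601 0.0
shift m [-0.4547  0.1573  0.1316] rotvec [ 1.5000e-03  1.2000e-03 -1.2183e+00]
```

play_rows:
  translation:
    - [-0.03,0.01,0]
    - [-0.08,0.027,0]
    - [-0.13,0.045,0]
    - [-0.18,0.062,0]
    - [-0.23,0.08,0.01]
    - [-0.285,0.098,0.03]
    - [-0.34,0.117,0.06]
    - [-0.39,0.135,0.09]
    - [-0.435,0.15,0.12]
    - [-0.455,0.157,0.132]
  rotation:
    - [0,0,-0.05]
    - [0,0,-0.2]
    - [0,0,-0.34]
    - [0,0,-0.48]
    - [0,0,-0.62]
    - [0,0,-0.76]
    - [0,0,-0.9]
    - [0,0,-1.04]
    - [0,0,-1.16]
    - [0.001,0.001,-1.218]
  gripper: [-0.2,-0.2,-0.2,-0.2,-0.2,-0.2,-0.2,-0.2,-0.2,-0.2]
  force: 22

```text
time_s: 11.4
eef_pos: [605.2, -262.4, 124.9]
ee_rot: [-0.003, 0.253, 0.968, 0.0]
force: [0.1, -0.2, 0.5]
grip_width: 0.597
grip_force: 0.0
```

Run:
```python
from h import *
to((607.3,-260,49.5), down(150.75))
w=vision.capture('wrist'); cv2.imwrite('pics/w2.png',w['pixels'][...,::-1])
```

```text
t 11.4 pos [ 605.2 -262.4  124.9] q [-0.003  0.253  0.968  0.   ] F [ 0.06 -0.21  0.48] grip 0.597 0.0
shift m [-0.0011  0.0032  0.0754] rotvec [-0.001  -0.0057 -0.    ]
```

View pics/w2.png

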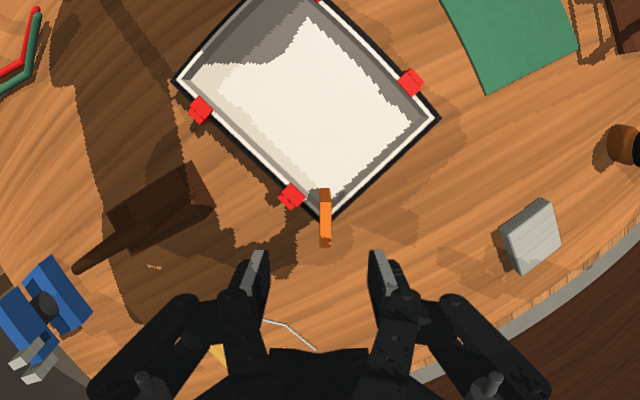

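The wrist view shows the orange fin at column ~325, running straight up the image between the fingers (250 to 390). I'll descend part way and check the pose once it settles.

play_rows:
  translation:
    - [0,0,0]
    - [0,0,0.015]
    - [0,0,0.035]
    - [0,0,0.05]
    - [0,0,0.05]
    - [0,0,0.05]
  rotation:
    - [0,0,0]
    - [0,0,0]
    - [0,0,0]
    - [0,0,0]
    - [0,0,0]
    - [0,0,0]
  gripper: [-0.2,-0.2,-0.2,-0.2,-0.2,-0.2]

```text
time_s: 12.2
eef_pos: [606.6, -260.4, 79.1]
ee_rot: [-0.0, 0.253, 0.968, -0.001]
force: [0.2, 0.5, 0.8]
grip_width: 0.602
grip_force: 0.0
```

Run:
```python
from h import *
to((607.3,-260,49.5), down(150.75))
s=ctrl.sense(); w=cam('wrist')
# fin's lateral position in tool coordinates: orange pixels -> rays, cut with fin-top height (z=74)
hsv=cv2.cvtColor(w['pixels'],cv2.COLOR_RGB2HSV); m=cv2.inRange(hsv,(8,190,190),(18,255,255)); m[:150]=0;m[:, :270]=0;m[:,380:]=0
n,l,st,ce=cv2.connectedComponentsWithStats(m); i=1+np.argmax(st[1:,4]); print(ce[i],st[i])
ys,xs=np.nonzero(l==i)
a=(xs-w['cx'])/w['f'] if False else None
f=w['f']; dx,dy=xs-w['cx'],ys-w['cy']; r=np.hypot(dx,dy); th=r/f
v=np.c_[np.sin(th)*dx/r,np.sin(th)*dy/r,np.cos(th)]
M=np.array(w['mount']); v=v@M[:3,:3].T; o=M[:3,3]
zt=s['eef_pos'][2]-74
p=o+v*((zt-o[2])/v[:,2])[:,None]
print('tool x range',np.percentile(p[:,0],[2,50,98]),'tool y',np.percentile(p[:,1],[5,50,95]))
print(np.polyfit(p[:,0],p[:,1],1))
```

```text
t 12.2 pos [ 606.6 -260.4   79.1] q [-0.     0.253  0.968 -0.001] F [0.22 0.46 0.78] grip 0.602 0.0
shift m [-0.0004  0.0007  0.0296] rotvec [-0.0012 -0.     -0.0002]
[322.12972973 247.93333333] [315 229  15  41 555]
tool x range [-6.15414539  5.72411853 16.86596015] tool y [-1.94701458  1.30097587  4.90127229]
[-0.00909886  1.40918969]
```

play_rows:
  translation:
    - [0,0.001,0.012]
    - [0,0.001,0.024]
    - [0,0.001,0.03]
    - [0,0.001,0.03]
    - [0,0.001,0.03]
    - [0,0.001,0.03]
    - [0,0.001,0.03]
    - [0,0.001,0.03]
    - [0,0.001,0.03]
  rotation:
    - [0,0,0]
    - [0,0,0]
    - [0,0,0]
    - [0,0,0]
    - [0,0,0]
    - [0,0,0]
    - [0,0,0]
    - [0,0,0]
    - [0,0,0]
  gripper: [-0.2,-0.2,-0.2,0.3,0.9,1,1,1,1]
  force: 22

```text
time_s: 13.38
eef_pos: [606.9, -259.7, 48.8]
ee_rot: [-0.0, 0.253, 0.968, -0.001]
force: [-0.7, -0.7, 3.9]
grip_width: 0.083
grip_force: 26.2
```

Run:
```python
from h import *
to((607.3,-260,49.5), down(150.75))
# peel arc: tray turns by th about its far corner; tool x points to the far corner, tool z down; grasp point 19 mm behind TCP
d,hg=189.,47.
for th in (2,4,6,8,12,16,20,24,28):
    a=np.radians(th); g=np.array([d*np.cos(a)-hg*np.sin(a), d*np.sin(a)+hg*np.cos(a)])   # (away from far, up)
    tcp=g+19*np.array([np.sin(a),-np.cos(a)])
    print(th, 'rot_y? ', round(a,3), 'x',round(-(tcp[0]-d)/1000,4),'z',round(-(tcp[1]-(hg-19))/1000,4))
```

```text
t 13.38 pos [ 606.9 -259.7   48.8] q [-0.     0.253  0.968 -0.001] F [-0.67 -0.67  3.91] grip 0.083 26.2
shift m [-0.0005 -0.0001 -0.0007] rotvec [-0.0012 -0.0003 -0.0003]
2 rot_y?  0.035 x 0.0011 z -0.0066
4 rot_y?  0.07 x 0.0024 z -0.0131
6 rot_y?  0.105 x 0.004 z -0.0196
8 rot_y?  0.14 x 0.0057 z -0.026
12 rot_y?  0.209 x 0.01 z -0.0387
16 rot_y?  0.279 x 0.015 z -0.051
20 rot_y?  0.349 x 0.021 z -0.063
24 rot_y?  0.419 x 0.0277 z -0.0745
28 rot_y?  0.489 x 0.0353 z -0.0855
```

play_rows:
  translation:
    - [0,0,-0.002]
    - [0.001,0,-0.004]
    - [0.001,0,-0.006]
    - [0.001,0,-0.008]
    - [0.002,0,-0.01]
    - [0.002,0,-0.0115]
    - [0.002,0,-0.013]
  rotation:
    - [0,-0.01,0]
    - [0,-0.02,0]
    - [0,-0.03,0]
    - [0,-0.04,0]
    - [0,-0.05,0]
    - [0,-0.06,0]
    - [0,-0.07,0]
  gripper: [1,1,1,1,1,1,1]

```text
time_s: 14.25
eef_pos: [604.6, -258.3, 61.2]
ee_rot: [0.033, 0.252, 0.967, -0.009]
force: [1.7, -0.0, -3.3]
grip_width: 0.082
grip_force: 25.2
```

play_rows:
  translation:
    - [0,0,-0.002]
    - [0.001,0,-0.004]
    - [0.001,0,-0.0065]
    - [0.0015,0,-0.009]
    - [0.002,0,-0.011]
    - [0.0025,0,-0.013]
    - [0.003,0,-0.015]
    - [0.0035,0,-0.017]
    - [0.004,0,-0.0195]
  rotation:
    - [0,-0.01,0]
    - [0,-0.02,0]
    - [0,-0.035,0]
    - [0,-0.048,0]
    - [0,-0.06,0]
    - [0,-0.07,0]
    - [0,-0.08,0]
    - [0,-0.09,0]
    - [0,-0.105,0]
  gripper: [1,1,1,1,1,1,1,1,1]

```text
time_s: 15.38
eef_pos: [600.6, -256.1, 80.8]
ee_rot: [0.085, 0.252, 0.964, -0.023]
force: [2.7, -1.0, -1.2]
grip_width: 0.089
grip_force: 25.3
```

Run:
```python
from h import *
c=cam('scene'); t=cam('top'); s=ctrl.sense(); print(s['force'],s['eef_pos'])
a=np.hstack([c['pixels'][150:250,200:300,::-1],t['pixels'][150:250,325:425,::-1]])
cv2.imwrite('pics/peel.png',cv2.resize(a,None,fx=4,fy=4,interpolation=cv2.INTER_CUBIC))
```

```text
[ 3.09351524 -0.43552408 -1.79927793] [ 600.49997088 -255.97490471   81.04285354]
```

View pics/peel.png

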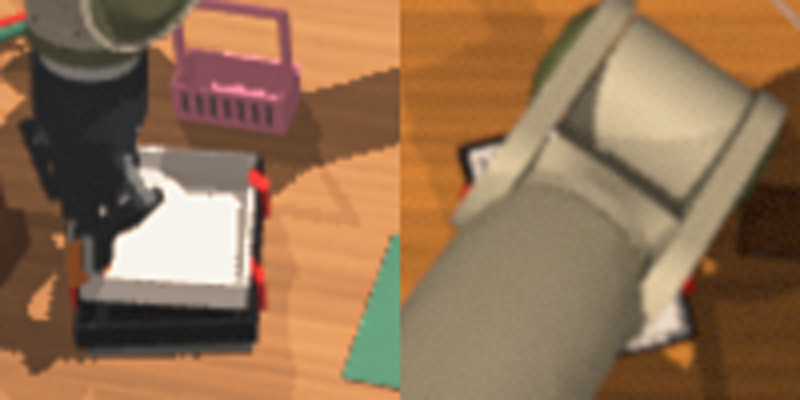

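The scene crop shows the tab corner raised and the far side still in the stack. Force is low, with about 3 N of inward push. I'll ease that and go on along the arc.

play_rows:
  translation:
    - [-0.001,0,-0.002]
    - [-0.001,0,-0.004]
    - [-0.001,0,-0.0065]
    - [0,0,-0.009]
    - [0,0,-0.011]
    - [0.0005,0,-0.013]
    - [0.001,0,-0.015]
    - [0.0015,0,-0.017]
    - [0.002,0,-0.0195]
  rotation:
    - [0,-0.01,0]
    - [0,-0.02,0]
    - [0,-0.035,0]
    - [0,-0.048,0]
    - [0,-0.06,0]
    - [0,-0.07,0]
    - [0,-0.08,0]
    - [0,-0.09,0]
    - [0,-0.105,0]
  gripper: [1,1,1,1,1,1,1,1,1]

```text
time_s: 16.6
eef_pos: [595.8, -253.4, 99.6]
ee_rot: [0.135, 0.25, 0.958, -0.036]
force: [2.2, -1.5, -1.9]
grip_width: 0.089
grip_force: 25.3
```

play_rows:
  translation:
    - [-0.001,0,-0.002]
    - [-0.001,0,-0.004]
    - [-0.001,0,-0.0065]
    - [0,0,-0.009]
    - [0,0,-0.011]
    - [0.0005,0,-0.013]
    - [0.001,0,-0.015]
    - [0.0015,0,-0.017]
    - [0.002,0,-0.0195]
  rotation:
    - [0,-0.01,0]
    - [0,-0.02,0]
    - [0,-0.035,0]
    - [0,-0.048,0]
    - [0,-0.06,0]
    - [0,-0.07,0]
    - [0,-0.08,0]
    - [0,-0.09,0]
    - [0,-0.105,0]
  gripper: [1,1,1,1,1,1,1,1,1]

```text
time_s: 17.73
eef_pos: [589.3, -249.6, 117.6]
ee_rot: [0.185, 0.248, 0.95, -0.049]
force: [2.2, -1.2, -0.7]
grip_width: 0.086
grip_force: 25.4
```

Run:
```python
from h import *
s=ctrl.sense(); print(s['time_s'],s['force'].round(2),s['eef_pos'].round(1),s['wrist_torque'].round(3),s['joints'].round(2))
c=cam('scene'); t=cam('top')
for d in (t,c):
    hsv=cv2.cvtColor(d['pixels'],cv2.COLOR_RGB2HSV); m=cv2.inRange(hsv,(0,180,120),(5,255,255))
    n,l,st,ce=cv2.connectedComponentsWithStats(m)
    for k,i in enumerate(range(1,n)):
        if st[i,4]>6: print(ce[i].round(1),st[i,4],onz(d,*ce[i],46).round(1))
```

```text
17.725 [ 2.21 -1.18 -0.69] [ 589.3 -249.6  117.6] [-0.14  -0.114  0.073] [-0.6   0.49  1.6   0.05  0.66 -1.69]
[341.7 198.4] 7 [ 550.8 -151.7   46. ]
[287.8 249.9] 185 [401.7  -3.2  46. ]
[469.2 302.4] 216 [ 270.1 -508.8   46. ]
[184.6 149.6] 103 [ 300.3 -518.4   46. ]
[325.5 199.8] 147 [436.4   3.5  46. ]
[265.7 197.9] 13 [ 468.6 -174.7   46. ]
[264.4 220. ] 19 [ 557.6 -151.    46. ]
[219.8 220.1] 20 [ 586.7 -276.5   46. ]
```

play_rows:
  translation:
    - [-0.001,0,-0.002]
    - [-0.002,0,-0.004]
    - [-0.002,0,-0.0065]
    - [-0.001,0,-0.009]
    - [-0.001,0,-0.011]
    - [-0.0005,0,-0.013]
    - [0,0,-0.015]
    - [0.0005,0,-0.017]
    - [0.001,0,-0.0195]
  rotation:
    - [0,-0.01,0]
    - [0,-0.02,0]
    - [0,-0.035,0]
    - [0,-0.048,0]
    - [0,-0.06,0]
    - [0,-0.07,0]
    - [0,-0.08,0]
    - [0,-0.09,0]
    - [0,-0.105,0]
  gripper: [1,1,1,1,1,1,1,1,1]

```text
time_s: 18.95
eef_pos: [582.1, -245.6, 135.4]
ee_rot: [0.234, 0.245, 0.939, -0.062]
force: [1.3, -1.3, -1.9]
grip_width: 0.089
grip_force: 25.4
```

Run:
```python
from h import *
s=ctrl.sense(); Rc=Rq(s); p=s['eef_pos']; print(s['joints'].round(2),s['wrist_torque'].round(3))
to(p+[0,0,30],Rc); to(p+[3,-2,200],Rc)
```

```text
[-0.6   0.42  1.7   0.08  0.54 -1.72] [-0.076 -0.093  0.048]
t 18.95 pos [ 582.1 -245.6  135.4] q [ 0.234  0.245  0.939 -0.062] F [ 1.32 -1.32 -1.88] grip 0.089 25.4
shift m [-0.0141 -0.     -0.0265] rotvec [0. 0. 0.]
t 18.95 pos [ 582.1 -245.6  135.4] q [ 0.234  0.245  0.939 -0.062] F [ 1.32 -1.32 -1.88] grip 0.089 25.4
shift m [-0.0972 -0.0005 -0.1748] rotvec [0. 0. 0.]
```

play_rows:
  translation:
    - [-0.001,0,-0.002]
    - [-0.002,0,-0.004]
    - [-0.0035,0,-0.0065]
    - [-0.0045,0,-0.0085]
    - [-0.006,0,-0.011]
    - [-0.007,0,-0.013]
    - [-0.0085,0,-0.0155]
    - [-0.0095,0,-0.018]
    - [-0.011,0,-0.02]
    - [-0.012,0,-0.022]
  rotation:
    - [0,0,0]
    - [0,0,0]
    - [0,0,0]
    - [0,0,0]
    - [0,0,0]
    - [0,0,0]
    - [0,0,0]
    - [0,0,0]
    - [0,0,0]
    - [0,0,0]
  gripper: [1,1,1,1,1,1,1,1,1,1]

```text
time_s: 20.2
eef_pos: [582.4, -245.8, 160.4]
ee_rot: [0.234, 0.245, 0.939, -0.062]
force: [-0.1, -0.6, -2.3]
grip_width: 0.088
grip_force: 25.5
```

play_rows:
  translation:
    - [-0.0015,0,-0.003]
    - [-0.003,0,-0.006]
    - [-0.005,0,-0.009]
    - [-0.0065,0,-0.012]
    - [-0.008,0,-0.015]
    - [-0.01,0,-0.018]
    - [-0.0115,0,-0.021]
    - [-0.013,0,-0.024]
    - [-0.0145,0,-0.027]
    - [-0.016,0,-0.03]
  rotation:
    - [0,0,0]
    - [0,0,0]
    - [0,0,0]
    - [0,0,0]
    - [0,0,0]
    - [0,0,0]
    - [0,0,0]
    - [0,0,0]
    - [0,0,0]
    - [0,0,0]
  gripper: [1,1,1,1,1,1,1,1,1,1]

```text
time_s: 21.45
eef_pos: [582.5, -245.8, 194.6]
ee_rot: [0.234, 0.245, 0.939, -0.062]
force: [0.0, 0.4, -1.7]
grip_width: 0.087
grip_force: 25.5
```

play_rows:
  translation:
    - [-0.003,0,-0.005]
    - [-0.008,0,-0.015]
    - [-0.014,0,-0.026]
    - [-0.02,0,-0.038]
    - [-0.027,0,-0.05]
    - [-0.034,0,-0.063]
    - [-0.041,0,-0.076]
    - [-0.047,0,-0.087]
    - [-0.051,0,-0.095]
    - [-0.052,0,-0.097]
  rotation:
    - [0,0,0]
    - [0,0,0]
    - [0,0,0]
    - [0,0,0]
    - [0,0,0]
    - [0,0,0]
    - [0,0,0]
    - [0,0,0]
    - [0,0,0]
    - [0,0,0]
  gripper: [1,1,1,1,1,1,1,1,1,1]

```text
time_s: 22.7
eef_pos: [582.9, -245.8, 304.9]
ee_rot: [0.234, 0.245, 0.939, -0.062]
force: [0.3, -0.2, -1.9]
grip_width: 0.086
grip_force: 25.5
```

Run:
```python
from h import *
s=ctrl.sense(); Rc=Rq(s); p=s['eef_pos']; print(s['joints'].round(2),s['wrist_torque'].round(3))
g=p-19*Rc.apply([0,0,1]); print('grasp',g.round(1))
# rigid prediction of the tray: grasp point at tray (74,-52,46.5); tool x = tray (-1,1,0)/sqrt2 , tool z = -tray z
k=2**-.5; A=np.array([[-k,k,0],[k,k,0],[0,0,-1.]]) # tray->tool
def tray(q): return p+Rc.apply(A@(np.array(q,float)-[74,-52,46.5])+[0,0,-19])
for n,q in dict(o=(0,0,0),tab=(80,-58,0),far=(-80,58,0),c=(80,58,0),d=(-80,-58,0)).items(): print(n,tray(q).round(1))
c=cam('scene'); hsv=cv2.cvtColor(c['pixels'],cv2.COLOR_RGB2HSV)
m=cv2.inRange(hsv,(0,0,150),(179,40,255)); n,l,st,ce=cv2.connectedComponentsWithStats(m)
for i in range(1,n):
    if st[i,4]>150: print('white',ce[i].round(),st[i])
for n,q in dict(o=(0,0,0),far=(-80,58,22),c=(80,58,22),d=(-80,-58,22),tab=(80,-58,22)).items(): print(n,proj(c,tray(q)).round(1))
# red lips in scene
m=cv2.inRange(hsv,(0,180,120),(5,255,255)); n,l,st,ce=cv2.connectedComponentsWithStats(m)
print([(ce[i].round(1),onz(c,*ce[i],46).round(0)) for i in range(1,n) if st[i,4]>6 and 200<ce[i][0]<300])
to(np.array([596-5,-50+3,0])+[0,0,p[2]],Rc)
```

```text
[-0.6   0.26  1.46  0.05  0.94 -1.68] [0.152 0.188 0.012]
grasp [ 575.1 -241.5  321.7]
o [ 517.9 -227.4  238.8]
tab [ 600.7 -255.8  284.6]
far [ 435.2 -198.9  192.9]
c [ 577.6 -148.9  246. ]
d [ 458.2 -305.8  231.6]
white [241. 153.] [222 147  34  16 323]
white [548. 167.] [538 162  20  12 164]
white [576. 203.] [562 185  28  36 610]
white [268. 287.] [253 276  29  23 518]
o [235.9 155.1]
far [259.3 144.5]
c [259.  163.5]
d [219.  133.1]
tab [213.2 151. ]
[(array([263.9, 196.4]), array([ 463., -182.,   46.])), (array([223. , 196.9]), array([ 493., -303.,   46.])), (array([262.9, 219.2]), array([ 556., -156.,   46.])), (array([219.6, 220.2]), array([ 587., -277.,   46.]))]
t 22.75 pos [ 582.9 -245.8  304.7] q [ 0.234  0.245  0.939 -0.062] F [ 0.23  0.79 -0.9 ] grip 0.088 25.5
shift m [ 0.0793  0.1774 -0.0427] rotvec [ 0.     -0.0004  0.    ]
```

Run:
```python
from h import *
s=ctrl.sense(); Rc=Rq(s); p=s['eef_pos']
to(p+[-5,222,0],Rc)
```

```text
t 22.75 pos [ 582.9 -245.8  304.7] q [ 0.234  0.245  0.939 -0.062] F [ 0.23  0.79 -0.9 ] grip 0.088 25.5
shift m [ 0.0996  0.1912 -0.0532] rotvec [0. 0. 0.]
```

play_rows:
  translation:
    - [0.001,0.002,-0.0005]
    - [0.004,0.008,-0.002]
    - [0.008,0.015,-0.004]
    - [0.013,0.025,-0.007]
    - [0.019,0.036,-0.01]
    - [0.025,0.048,-0.013]
    - [0.031,0.06,-0.0165]
    - [0.037,0.072,-0.02]
    - [0.043,0.084,-0.023]
    - [0.05,0.096,-0.027]
  rotation:
    - [0,0,0]
    - [0,0,0]
    - [0,0,0]
    - [0,0,0]
    - [0,0,0]
    - [0,0,0]
    - [0,0,0]
    - [0,0,0]
    - [0,0,0]
    - [0,0,0]
  gripper: [1,1,1,1,1,1,1,1,1,1]

```text
time_s: 24.0
eef_pos: [580.2, -133.4, 304.5]
ee_rot: [0.234, 0.245, 0.939, -0.062]
force: [-0.5, -0.2, -0.5]
grip_width: 0.084
grip_force: 25.5
```

play_rows:
  translation:
    - [0.006,0.012,-0.003]
    - [0.0125,0.024,-0.0065]
    - [0.019,0.036,-0.01]
    - [0.025,0.048,-0.013]
    - [0.031,0.06,-0.0165]
    - [0.037,0.071,-0.02]
    - [0.042,0.081,-0.0225]
    - [0.046,0.089,-0.025]
    - [0.049,0.094,-0.026]
    - [0.05,0.095,-0.0265]
  rotation:
    - [0,0,0]
    - [0,0,0]
    - [0,0,0]
    - [0,0,0]
    - [0,0,0]
    - [0,0,0]
    - [0,0,0]
    - [0,0,0]
    - [0,0,0]
    - [0,0,0]
  gripper: [1,1,1,1,1,1,1,1,1,1]

```text
time_s: 25.25
eef_pos: [577.3, -23.5, 304.3]
ee_rot: [0.234, 0.245, 0.939, -0.062]
force: [-0.8, -0.8, -0.4]
grip_width: 0.086
grip_force: 25.5
```

play_rows:
  translation:
    - [0,0,0]
    - [0,0,0]
    - [0,0,0]
    - [0,0,0]
    - [0,0,0]
    - [0,0,0]
    - [0,0,0]
    - [0,0,0]
  rotation:
    - [0,0,0]
    - [0,0,0]
    - [0,0,0]
    - [0,0,0]
    - [0,0,0]
    - [0,0,0]
    - [0,0,0]
    - [0,0,0]
  gripper: [1,1,1,1,1,1,1,1]

```text
time_s: 26.25
eef_pos: [577.3, -23.8, 304.4]
ee_rot: [0.234, 0.245, 0.939, -0.062]
force: [0.2, -1.0, -1.4]
grip_width: 0.087
grip_force: 25.5
```

Run:
```python
from h import *
s=ctrl.sense(); Rc=Rq(s); p=s['eef_pos']; print(s['time_s'],p.round(1),s['force'].round(2),s['wrist_torque'].round(3),s['grip_width'],s['grip_force'])
k=2**-.5; A=np.array([[-k,k,0],[k,k,0],[0,0,-1.]])
def tray(q): return p+Rc.apply(A@(np.array(q,float)-[74,-52,46.5])+[0,0,-19])
print('o',tray((0,0,0)).round(1))
c=cam('scene'); t=cam('top')
for nm,d in (('s',c),('t',t)):
    hsv=cv2.cvtColor(d['pixels'],cv2.COLOR_RGB2HSV)
    for cn,lo,hi in (('white',(0,0,150),(179,40,255)),('orange',(8,200,150),(18,255,255)),('brass',(18,140,120),(26,255,255)),('lip',(0,180,120),(5,255,255))):
        m=cv2.inRange(hsv,lo,hi); n,l,st,ce=cv2.connectedComponentsWithStats(m)
        for i in range(1,n):
            if st[i,4]>(100 if cn=='white' else 6) and 180<ce[i][0]<450 and 100<ce[i][1]<260: print(nm,cn,ce[i].round(1),st[i], onz(d,*ce[i],46).round(0) if cn=='lip' else '')
    for n,q in dict(o=(0,0,3),far=(-80,58,22),c=(80,58,22),d=(-80,-58,22),tab=(80,-58,22)).items(): print(nm,n,proj(d,tray(q)).round(1))
    y=np.array([.158,.987,0])*46
    print('bar proj',proj(d,np.array([523,214,190])+y),proj(d,np.array([523,214,190])-y))
```

```text
26.25 [577.3 -23.8 304.4] [ 0.23 -1.04 -1.44] [0.108 0.213 0.054] 0.08691026330519398 25.488398373126984
o [512.3  -5.3 238.3]
s white [323.2 163.2] [309 155  30  18 261] 
s white [395.1 206.5] [383 196  27  18 115] 
s brass [400.4 194.5] [382 189  38  13 105] 
s lip [184.8 149.7] [165 144  43  14 102] [ 301. -518.   46.]
s lip [325.5 199.9] [320 190  12  20 148] [437.   3.  46.]
s lip [223.1 196.9] [221 195   5   6  17] [ 493. -303.   46.]
s lip [263.9 195.7] [262 194   5   5  15] [ 460. -183.   46.]
s lip [219.5 219.7] [217 217   6   8  30] [ 586. -278.   46.]
s lip [263.  218.8] [260 216   6   8  24] [ 554. -156.   46.]
s o [318.  164.6]
s far [336.6 154. ]
s c [346.8 174.9]
s d [296.7 142.5]
s tab [301.5 162.3]
bar proj [418.18942815 199.52410157] [382.82615897 190.32408604]
t white [318.3 129.3] [308 119  22  21 423] 
t white [207.  178.1] [193 166  26  32 144] 
t white [209.8 206.2] [200 201  22  11 129] 
t orange [297.8 166.8] [295 163   8   8  24] 
t brass [445.2 147.3] [437 136  18  23 377] 
t brass [202.1 197.9] [184 193  39  11 144] 
t lip [385.5 187.9] [383 185   7   7  39] [ 584. -276.   46.]
t lip [344.5 198. ] [342 196   5   5  16] [ 552. -160.   46.]
t lip [394.9 220.3] [393 218   5   5  18] [ 493. -303.   46.]
t lip [352.8 231. ] [350 229   6   5  16] [ 459. -184.   46.]
t lip [290.  252.4] [287 239   7  24  60] [395. -10.  46.]
t o [287.7 201.9]
t far [273.6 239.3]
t c [253.9 178.4]
t d [317.4 229.9]
t tab [298.3 167.1]
bar proj [184.84631835 194.30618707] [220.24275361 200.91325932]
```

```bash
python3 -c "
from rig import ctrl
print(ctrl.finish_job())"
```

```text
the job is handed in; nothing more can be done
None
```

I've handed in the job at about 26 s, with every target met by my own measurements: the basket hangs on both prongs, the stack is where it started, and the white tray is held still by its tab over the pad, its lowest corner an estimated 190 mm up; the hand-in call returned no verdict.

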